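Dock the measuring cup that fits, then hold the nut bin's lid half open

TASK

I want to count nuts out of the white bin with both hands: put the one steel measuring cup that fits the hole of the wooden cup stand into it, upright and fully home, and let go of it. Then lift the hinged lid of the nut bin to 50 degrees from closed with the gripper and hold it still there; it falls shut by itself, so finish while still holding it. Leave the other two cups and everything else standing where they are.

Things in the scene. Friction and masses are not known exactly. Their poses are not given: they have to be found in the camera images.
- cup_small: straight open steel cup, 38 mm outer diameter, 75 mm high, wall 2.5 mm, about 80 g; too small for the stand (loose in its hole). Origin at the centre of its underside, z up along its axis
- cup_medium: straight open steel cup, 48 mm outer diameter, 75 mm high, wall 2.5 mm, about 80 g; the one that fits the stand's hole. Origin at the centre of its underside, z up along its axis
- cup_large: straight open steel cup, 58 mm outer diameter, 75 mm high, wall 2.5 mm, about 80 g; too big for the stand's hole. Origin at the centre of its underside, z up along its axis
- stand: brown wooden cup stand, a block 84 x 84 x 30 mm, fixed to the worktop, with one round blind hole in the middle of its top: 52 mm wide, 20 mm deep, its mouth chamfered by 3 mm. Origin at the centre of its underside (the hole's floor is 10 mm above it)
- stand_hole0 (a point): centre of the mouth of the stand's hole, on the stand's top face, 30 mm above the worktop
- nut_bin: white nut bin, 140 mm deep (its x), 150 mm wide (its y), 120 mm high, fixed to the worktop. Origin at the centre of its underside; its front, with the lid's knob, faces its own -x
- lid_hinge (a point): middle of the lid's hinge axis, on the far (+x) upper rim of the bin: 70 mm along the bin's x and 120 mm above its underside. The axis runs along the bin's y
- knob (a point): centre of the lid's black knob: a round barrel, 22 mm diameter and 36 mm long, lying parallel to the hinge axis (the bin's y), on a 9 mm thick stem that joins it to the front edge of the wooden lid (lid 10 mm thick, 156 mm wide, its front edge 34 mm behind the knob's centre). Lid shut: 180 mm before the hinge (bin's -x) and 10 mm above it. It travels on a circle round the hinge and can turn between fingers that pinch its two flat ends
- nut_lid (a joint): angle of the lid in rad: 0 shut (level), grows as the front edge rises, stop at 1.35; 50 degrees = 0.873. The lid (0.18 to 0.29 kg) swings freely and falls shut when let go
- the_mug: white patterned mug, 92 x 127 x 95 mm, bystander. Origin at the centre of its underside
- the_timer: white round kitchen timer, 58 mm diameter, 42 mm high, bystander. Origin at the centre of its underside
- the_ramekin: small white dish, 66 mm diameter, 34 mm high, bystander. Origin at the centre of its underside
- the_jar: square glass spice jar with grey cap, 46 x 46 x 96 mm, bystander. Origin at the centre of its underside
Not all that is in view belongs to the job. What is shaped like the cup_medium but purple is not meant.

How it is judged (in metres and radians):
On the way, in this order (a step that is already met when the one before it is completed fails the run):
1. the 48 mm cup stands fully home in the stand and is let go (horizontal distance between cup_medium and stand_hole0 below 0.005 m and z of cup_medium in the frame of stand below 0.014 m and angle between cup_medium's own z axis and vertical below 0.08 rad and contact force between the fingers and cup_medium below 0.1 N), for 0.2 s.
2. the gripper holds the lid at 50 degrees (value of joint nut_lid between 0.768 and 0.977 rad and contact force between the fingers and nut_lid above 0.3 N), for 0.3 s.
At the end, for the whole second after the job is handed in: 48 mm cup within 5 mm of the hole's centre, within 4 mm of its floor, upright within 4.5 deg, not held; lid still (0.05 rad/s) at 44 to 56 deg (0.768 to 0.977 rad), held by the fingers, no loose thing on it; other cups and bystanders upright (0.15 rad), within 40 mm of their starts (all of step 1 and all of step 2 and velocity of joint nut_lid between -0.05 and 0.05 rad/s and contact force between nut_lid and cup_small below 0.05 N and contact force between nut_lid and cup_large below 0.05 N and contact force between nut_lid and the_mug below 0.05 N and contact force between nut_lid and the_timer below 0.05 N and contact force between nut_lid and the_ramekin below 0.05 N and contact force between nut_lid and the_jar below 0.05 N and contact force between nut_lid and cup_medium below 0.05 N and distance of each of cup_small, cup_large, the_mug, the_timer, the_ramekin, the_jar from where it was at the start of the episode below 0.04 m and angle between each of cup_small, cup_large, the_mug, the_timer, the_ramekin, the_jar's own z axis and vertical below 0.15 rad); the arm keeps its last pose, push and grip.
It fails at once if one of the other two cups, the mug, timer, ramekin or jar is moved by more than 40 mm or tipped by more than 0.5 rad (distance of any of cup_small, cup_large, the_mug, the_timer, the_ramekin, the_jar from where it was at the start of the episode above 0.04 m or angle between any of cup_small, cup_large, the_mug, the_timer, the_ramekin, the_jar's own z axis and vertical above 0.5 rad).
It also fails if it takes over 56 s, if anything falls off the work surface, if the arm or the gripper's body presses on something with over 40 N, if the wrist force passes 120 N, or if a joint passes its speed limit or range.

ROBOT

A 6-joint arm with a two-finger parallel gripper is mounted at the origin on a cart in front of the work surface, level with it; the furniture and walls round the work are solid. World frame = base frame: x ahead of the robot, y to its left, z up, the work surface at z = 0. Lengths are in m, angles in degrees, forces in N, time in s.
With the tool pointing down it reaches from about 0.375 to 0.9 m from the base axis. Payload 3.1 kg.
Tool frame: the origin (TCP) lies between the finger pads; the fingertips stand bot.tip_extent ahead of it and the grasp point (between the pads) lies 2 mm behind it (bot.tip_extent is the distance from the TCP to the fingertips, in m); z points along the fingers, y is the direction in which the jaws open and shut (so a half turn about z gives the same grasp; the last joint's range is limited). The gripper opens to 87 mm and grips with 3 to 60 N. Pads are 19 mm wide; open, the fingers measure 117 mm over their backs; the gripper's body (75 mm by 190 mm) begins 51 mm behind the grasp point.
Start: joints at [-86.144, 30.224, 82.088, -0, 67.689, -10.227], TCP at [0.152, -0.606, 0.24] pointing down, gripper open.
Joint ranges: [-176.69, 176.69], [-43.24, 126.21], [12.49, 139.97], [-82, 262], [0, 151.66], [-163.58, 163.58]. Speed limits (degrees/s): [159.86, 159.86, 180, 180, 180, 180].

INTERFACE

Orientations are given as a 3x3 rotation matrix whose columns are the frame's x, y, z axes.
In Python, from rig import bot, imaging, recognise, masks_of, mark_of gives the robot as it stands.
- The arm moves only by the tool send_rows, never from a script. Its argument "plan" is a list that holds one entry, the list of rows, each a list of 5 numbers: the shift along the world's x, y, z normalised to -1 to 1, where 1 is 0.03 m, then the turn about the world's z normalised to -1 to 1, where 1 is 0.1 rad, then the closure, from -1 (fully open) to 1 (shut). A call has 1 to 20 rows; each row shifts and turns the commanded pose from where the row before left it; what a row does not reach is not made up. A row lasts 1/10 s, in which the tool goes at most 50 mm and 8.59 degrees, less where a joint would pass 70% of its speed; a pose out of reach is approached as far as the arm can. A call with a number of a shift or a turn outside -1 to 1 is refused whole. A call with a gripper value outside its range is refused whole. The fingers move at their own pace and stop on an object; the grip force is fixed at half the most. Time passes only in rows, so rows that do not move let the fingers close. It gives the time, the measured TCP pose, the force and the opening at its end, in the units of the state.
- bot.read_state(): the state, without advancing time (a new reading comes with each control period).
- imaging.capture(name): name is "scene" or "top" or "wrist"; returns a dict with "img" (384x512x3 uint8, blue, green, red), "mtx" (3x3 intrinsics, pixels), "distortion" ([k1, k2, p1, p2, k3] as OpenCV has them; the pictures are not rectified), "pose" (4x4, takes a point from camera to world coordinates); the wrist camera has in their place "T_tool_cam" (4x4, takes a point from camera to tool coordinates, whose origin is the TCP and whose axes are the flange's). Camera axes: x right, y down, z forward; pixel columns grow to the right and rows downward; lengths in m; the calibration is good to about 2 mm. A picture is of the moment at which its call begins: read the wrist's pose just before it. There is no depth.
- bot.hand_in(): hands the job in, once; it reports no verdict.
Trained networks look in the newest picture that a camera, given by its name, has taken for a name from the list of things; names that differ only in an ending like _2 or _b are one class to them, and where a whole thing is asked for, a point or a joint stands for the part that bears it (a point fixed in the world has none). Each returns a list of dicts, best first, with "conf" (0 to 1); they miss things now and then, are a little off and sometimes report something else, mostly with a low value. They report only what shows in the picture. A call takes as long as a camera call. They do not tell look-alikes from the thing itself.
- recognise(camera, target): "at" ([x, y, z] in m, in world coordinates, good to about 4 mm: the middle of the surface that is visible of it).
- masks_of(camera, target): "region" (384x512 bool, what is visible of it).
- mark_of(camera, target): "at" ([x, y, z] in m, in world coordinates, good to about 4 mm: a listed point, or the origin of a listed thing).
The state is a dict: "time_s": time; "joint_positions": joint angles; "qvel": joint speeds; "tau": joint torques, N m; "position": TCP position; "tcp_rot": TCP orientation; "force": force on the tool from outside, world axes, zero at the start; "moment": the same for the moment, N m; "opening": opening from 0.0 (shut) to 1.0 (fully open).
Only numpy, scipy, OpenCV 4.12 (cv2) and the standard library are available. Lean on these libraries where they do the work, as an engineer would, in place of code of your own. Each camera call takes 0.05 s, during which the arm holds its last target.

## Working session

There is one attempt and no reset: what is moved stays moved. The work goes in short steps, Python scripts to look and compute and a tool call to move; the robot and the scene stay as the last step left them, time stands still between calls to the robot, and variables do not carry over. Pictures are saved under pics/ and viewed, and the job is handed in when it is done.

Besides the shell and the picture viewer there is one more tool, called after "Emit:" in YAML: its name, and indented under it one key for each argument. send_rows: Moves the arm, as the interface text tells. Its arguments: {"type":"object","properties":{"plan":{"type":"array"}},"required":["plan"]}

```bash
ls; mkdir -p pics; python3 - <<'E'
from rig import bot, imaging, recognise, masks_of, mark_of
import cv2, numpy as np
np.set_printoptions(precision=4,suppress=True)
s=bot.read_state();print(s, bot.tip_extent)
for c in ["scene","top"]:
    d=imaging.capture(c);cv2.imwrite(f"pics/{c}0.png",d["img"]);print(c,d["mtx"],d["pose"],d["distortion"])
    for n in ["cup_small","cup_medium","cup_large","stand","stand_hole0","nut_bin","lid_hinge","knob","the_mug","the_timer","the_ramekin","the_jar"]:
        try:print(c,n,[(np.round(r["at"],4).tolist(),round(r["conf"],2)) for r in mark_of(c,n)])
        except Exception as e:print(n,e)
E
```

```text
pics
{'time_s': 0.0, 'joint_positions': array([-86.1466,  30.2784,  82.1572,   0.001 ,  67.6888, -10.2282]), 'qvel': array([ 0.0182,  0.0762, -0.0044,  0.0333, -0.0122, -0.0015]), 'tau': array([ -0.001 , -44.0043, -17.6591,   0.0635,   0.0582,  -0.0002]), 'position': array([ 0.152 , -0.6055,  0.2386]), 'tcp_rot': array([[ 0.97  ,  0.2433, -0.0001],
       [ 0.2433, -0.9699,  0.0022],
       [ 0.0004, -0.0021, -1.    ]]), 'force': array([ 0.0749, -0.0323, -0.3971]), 'moment': array([0.0078, 0.0299, 0.0286]), 'opening': 0.9994579514896925} 0.017
scene [[439.5054   0.     259.8918]
 [  0.     439.5054 190.4302]
 [  0.       0.       1.    ]] [[-0.6452 -0.3653  0.671  -0.2579]
 [-0.7636  0.3344 -0.5523  0.854 ]
 [-0.0226 -0.8688 -0.4947  0.7244]
 [ 0.      0.      0.      1.    ]] [-0.0574  0.      0.      0.      0.    ]
scene cup_small [([0.4287, -0.1155, -0.0022], 0.66), ([0.6427, 0.2181, 0.0025], 0.59)]
scene cup_medium [([0.4491, 0.1622, -0.0007], 0.62), ([0.524, 0.146, 0.0024], 0.61), ([0.6018, 0.092, -0.0017], 0.55)]
scene cup_large [([0.4421, 0.247, 0.0009], 0.95)]
scene stand [(
[... 837 characters left out ...]
14], 0.71), ([0.601, 0.0893, -0.0022], 0.64), ([0.4467, 0.1608, 0.0014], 0.59)]
top cup_large [([0.4383, 0.2451, 0.0018], 0.93)]
top stand [([0.4351, 0.0433, 0.0003], 0.88), ([0.6745, -0.0793, 0.0026], 0.53)]
top stand_hole0 [([0.4377, 0.049, 0.0287], 0.93)]
top nut_bin [([0.6757, -0.0773, 0.0005], 0.8)]
top lid_hinge [([0.7498, -0.0719, 0.1219], 0.94)]
top knob [([0.5646, -0.0755, 0.1299], 0.91)]
top the_mug [([0.6992, 0.4438, 0.0047], 0.63)]
top the_timer [([0.4271, -0.1095, -0.0003], 0.58), ([0.6994, 0.4431, 0.0035], 0.28)]
top the_ramekin [([0.7763, 0.1321, -0.0005], 0.81), ([0.6773, -0.0769, 0.0033], 0.74), ([0.7007, 0.4456, 0.0045], 0.34)]
top the_jar [([0.7943, 0.2541, 0.0004], 0.91)]
```

View pics/scene0.png

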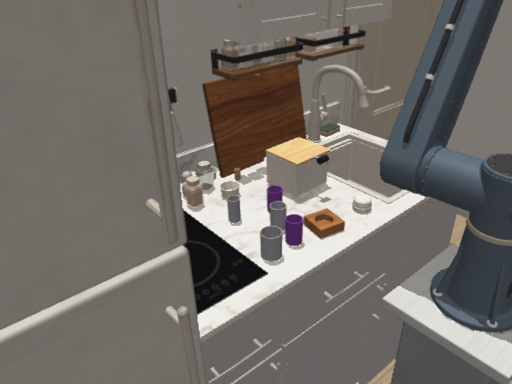

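View pics/top0.png

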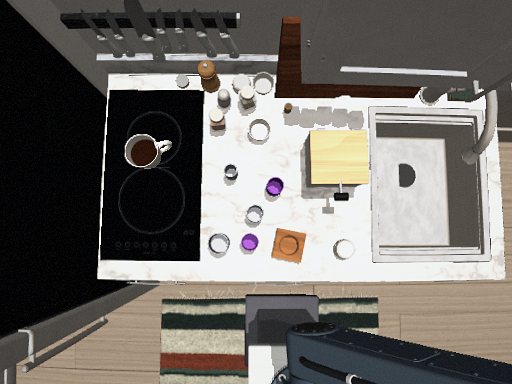

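```bash
python3 - <<'E'
import cv2, numpy as np
t=cv2.imread('pics/top0.png');s=cv2.imread('pics/scene0.png')
a=cv2.resize(t[110:280,140:310],(400,400),interpolation=2)
b=cv2.resize(s[100:300,100:300],(400,400),interpolation=2)
cv2.imwrite('pics/crop0.png',np.hstack([a,b]))
E
```

```text
(no output)
```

View pics/crop0.png

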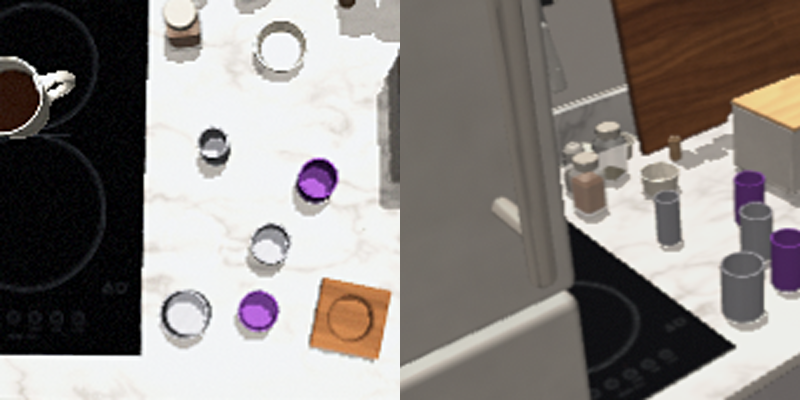

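Candidates by shape in the top view are steel (255,214), purple (275,186) and purple (250,242). The steel one is cup_medium, between the small cup at (231,172) and the large cup at (219,243). The crop shows it is grey steel, at about world (0.524, 0.145). I'll move toward the stand, turning the jaws to lie along y.

Emit:
send_rows:
  plan:
    - [[0.45,1,0,-0.12,-1],[0.45,1,0,-0.12,-1],[0.45,1,0,-0.12,-1],[0.45,1,0,-0.12,-1],[0.45,1,0,-0.12,-1],[0.45,1,0,-0.12,-1],[0.45,1,0,-0.12,-1],[0.45,1,0,-0.12,-1],[0.45,1,0,-0.12,-1],[0.45,1,0,-0.12,-1],[0.45,1,0,-0.12,-1],[0.45,1,0,-0.12,-1],[0.45,1,0,-0.12,-1],[0.45,1,0,-0.12,-1],[0.45,1,0,-0.12,-1],[0.45,1,0,-0.12,-1],[0.45,1,0,-0.12,-1],[0.45,1,0,-0.12,-1],[0.45,1,0,-0.12,-1],[0.45,1,0,-0.12,-1]]

```text
time_s: 3.3
position: [0.4227, -0.0049, 0.2398]
tcp_rot: [[1.0, 0.005, 0.001], [0.005, -1.0, -0.0], [0.001, 0.0, -1.0]]
force: [0.7, -1.2, 0.3]
opening: 0.999
```

```bash
cat > h.py <<'E'
from rig import bot, imaging, recognise, masks_of, mark_of
import cv2, numpy as np
np.set_printoptions(precision=4,suppress=True)
def cam(c):
    s=bot.read_state(); d=imaging.capture(c)
    if c=="wrist":
        T=np.eye(4);T[:3,:3]=s["tcp_rot"];T[:3,3]=s["position"];P=T@d["T_tool_cam"]
    else:P=d["pose"]
    return d["img"],d["mtx"],np.array(d["distortion"],float),P
def ray(K,D,P,uv,z):
    p=cv2.undistortPoints(np.array(uv,float).reshape(-1,1,2),K,D).reshape(-1,2)
    r=np.c_[p,np.ones(len(p))]@P[:3,:3].T;o=P[:3,3]
    return o+r*((z-o[2])/r[:,2])[:,None]
def proj(K,D,P,X):
    Q=np.linalg.inv(P);X=np.atleast_2d(np.array(X,float))
    return cv2.projectPoints(X,cv2.Rodrigues(Q[:3,:3])[0],Q[:3,3],K,D)[0].reshape(-1,2)
E
python3 - <<'E'
from h import *
I,K,D,P=cam("wrist");cv2.imwrite("pics/w1.png",I);print(P,bot.read_state()["position"])
for n in ["stand_hole0","stand","cup_medium"]:
    print(n,[(np.round(r["at"],4).tolist(),round(r["conf"],2)) for r in mark_of("wrist",n)])
print(proj(K,D,P,[[.436,.048,.03],[.524,.1445,.075]]))
E
```

```text
[[ 0.0054 -0.968  -0.2508  0.4911]
 [-1.     -0.0053 -0.0011 -0.005 ]
 [-0.0003  0.2508 -0.968   0.3857]
 [ 0.      0.      0.      1.    ]] [ 0.4243 -0.0016  0.24  ]
stand_hole0 [([0.4379, 0.049, 0.0327], 0.85), ([0.4277, -0.1136, 0.0009], 0.67)]
stand [([0.4419, 0.0462, 0.0013], 0.68)]
cup_medium [([0.4406, 0.1606, -0.0011], 0.65), ([0.528, 0.1423, 0.0031], 0.61)]
[[197.5321 156.4088]
 [ 73.6811  61.4918]]
```

View pics/w1.png

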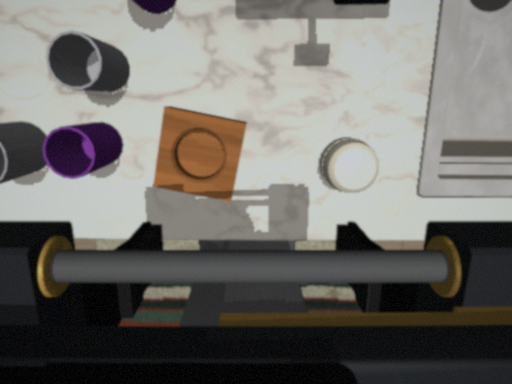

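The wrist view shows the stand with its hole at about (200,153), the steel cup at about (75,60) and the purple cup at about (70,152). Next I'll refine the hole and cup with circle overlays.

```bash
cat >> h.py <<'E'
def circ(c,r,z,n=72):
    t=np.linspace(0,2*np.pi,n,endpoint=False);return np.c_[c[0]+r*np.cos(t),c[1]+r*np.sin(t),np.full(n,z)]
def crop(I,u,v,h,S=400):
    # crop centred with half-size h, returns scaled image and transform
    u,v=int(u),int(v);M=np.array([[S/(2*h),0,-(u-h)*S/(2*h)],[0,S/(2*h),-(v-h)*S/(2*h)]])
    return cv2.warpAffine(I,M,(S,S),flags=cv2.INTER_CUBIC),M
def draw(C,M,pts,col):
    q=(pts@M[:,:2].T+M[:,2]+M[0,0]/2).astype(int)
    for p in q: cv2.circle(C,tuple(map(int,p)),1,col,-1)
def fitcirc(I,K,D,P,c0,r,z,rng=0.006,sign=0):
    """refine center by maximizing mean radial gradient"""
    g=cv2.GaussianBlur(cv2.cvtColor(I,cv2.COLOR_BGR2GRAY).astype(np.float32),(0,0),0.8)
    def val(c,rr):
        q=proj(K,D,P,circ(c,rr,z)).astype(np.float32)
        return cv2.remap(g,q[:,0].reshape(1,-1),q[:,1].reshape(1,-1),1)[0]
    best=[]
    for dx in np.arange(-rng,rng+1e-6,0.001):
        for dy in np.arange(-rng,rng+1e-6,0.001):
            c=(c0[0]+dx,c0[1]+dy);d=val(c,r+.0015)-val(c,r-.0015)
            best.append((abs(d.mean()) if sign==0 else sign*d.mean(),c))
    best.sort(key=lambda b:-b[0]);return best[:4]
E
python3 - <<'E'
from h import *
out=[]
for c in ["wrist","top","scene"]:
    I,K,D,P=cam(c)
    h0=(.4365,.0485)
    for r,z in [(.029,.03),(.026,.027)]:
        f=fitcirc(I,K,D,P,h0,r,z);print(c,"hole",r,[(round(a,1),np.round(b,4)) for a,b in f])
    f=fitcirc(I,K,D,P,(.525,.1445),.0215,.075);print(c,"cup in",[(round(a,1),np.round(b,4)) for a,b in f[:2]])
    f=fitcirc(I,K,D,P,(.525,.1445),.024,.075);print(c,"cup out",[(round(a,1),np.round(b,4)) for a,b in f[:2]])
    u,v=proj(K,D,P,[*h0,.03])[0];C,M=crop(I,u,v,50 if c=="wrist" else 30)
    draw(C,M,proj(K,D,P,circ(h0,.029,.03,36)),(0,255,0));draw(C,M,proj(K,D,P,circ(h0,.026,.027,36)),(255,0,0))
    out.append(C)
    u,v=proj(K,D,P,[.525,.1445,.075])[0];C,M=crop(I,u,v,50 if c=="wrist" else 30)
    draw(C,M,proj(K,D,P,circ((.525,.1445),.024,.075,36)),(0,255,0));out.append(C)
A=np.vstack([np.hstack(out[0::2]),np.hstack(out[1::2])]);cv2.imwrite("pics/fit1.png",cv2.resize(A,(798,532)))
E
```

```text
wrist hole 0.029 [(np.float32(19.0), array([0.4375, 0.0465])), (np.float32(18.4), array([0.4385, 0.0465])), (np.float32(18.4), array([0.4385, 0.0455])), (np.float32(18.3), array([0.4375, 0.0455]))]
wrist hole 0.026 [(np.float32(10.1), array([0.4405, 0.0435])), (np.float32(9.8), array([0.4415, 0.0435])), (np.float32(9.4), array([0.4405, 0.0425])), (np.float32(8.9), array([0.4415, 0.0445]))]
wrist cup in [(np.float32(63.7), array([0.525 , 0.1455])), (np.float32(59.6), array([0.526 , 0.1455]))]
wrist cup out [(np.float32(43.8), array([0.524 , 0.1405])), (np.float32(43.2), array([0.524 , 0.1415]))]
top hole 0.029 [(np.float32(9.1), array([0.4385, 0.0495])), (np.float32(8.9), array([0.4385, 0.0485])), (np.float32(8.8), array([0.4395, 0.0495])), (np.float32(8.7), array([0.4385, 0.0505]))]
top hole 0.026 [(np.float32(10.2), array([0.4405, 0.0425])), (np.float32(10.1), array([0.4415, 0.0425])), (np.float32(10.0), array([0.4395, 0.0425])), (np.float32(9.7), array([0.4425, 0.0425]))]
top cup in [(np.float32(27.7), array([0.527 , 0.1455])), (np.float32(27.6), array([0.528 , 0.1455]))]
top cup out [(np.float32(32.6), array([0.523 , 0.1465])), (np.float32(31.9), array([0.522 , 0.1465]))]
scene hole 0.029 [(np.float32(10.4), array([0.4375, 0.0495])), (np.float32(10.3), array([0.4385, 0.0485])), (np.float32(10.3), array([0.4365, 0.0505])), (np.float32(10.3), array([0.4375, 0.0485]))]
scene hole 0.026 [(np.float32(12.6), array([0.4385, 0.0475])), (np.float32(12.6), array([0.4395, 0.0465])), (np.float32(12.5), array([0.4385, 0.0465])), (np.float32(12.4), array([0.4395, 0.0455]))]
scene cup in [(np.float32(12.2), array([0.523 , 0.1435])), (np.float32(12.2), array([0.524 , 0.1435]))]
scene cup out [(np.float32(12.1), array([0.531 , 0.1505])), (np.float32(11.6), array([0.531 , 0.1495]))]
```

View pics/fit1.png

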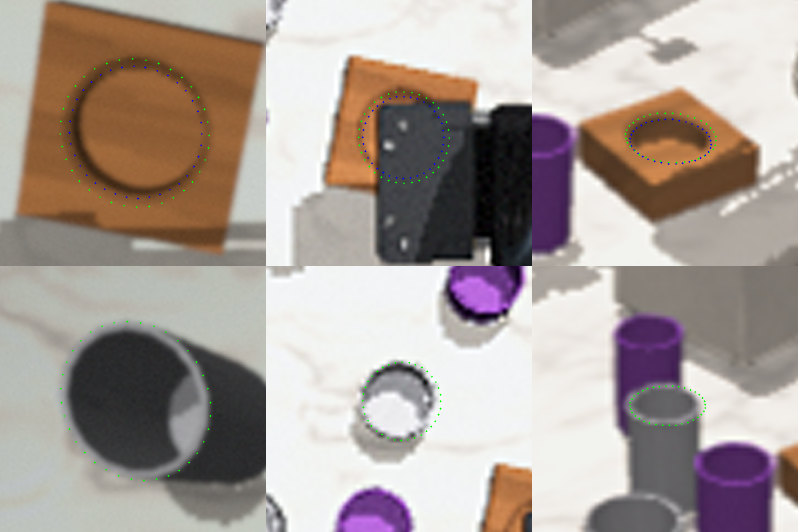

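The hole is at about (0.438, 0.0475) and the medium cup at about (0.525, 0.145). The overlays agree within 2 mm. I'll go above the cup and then descend.

Emit:
send_rows:
  plan:
    - [[0.67,0.98,0,0,-1],[0.67,0.98,0,0,-1],[0.67,0.98,0,0,-1],[0.67,0.98,0,0,-1],[0.67,0.98,0,0,-1],[0,0,0,0,-1],[0,0,-0.9,0,-1],[0,0,-0.9,0,-1],[0,0,-0.9,0,-1]]

```text
time_s: 4.55
position: [0.5223, 0.1391, 0.1579]
tcp_rot: [[1.0, 0.004, 0.0], [0.004, -1.0, -0.0], [0.0, 0.0, -1.0]]
force: [-0.4, 0.3, 0.7]
opening: 1.003
```

```bash
python3 - <<'E'
from h import *
I,K,D,P=cam("wrist")
f=fitcirc(I,K,D,P,(.525,.1445),.0215,.075);print("cup in",[(round(a,1),np.round(b,4)) for a,b in f[:3]],bot.read_state()["position"])
for c in [(.525,.1445)]:
    for p in proj(K,D,P,circ(c,.024,.075,36)): cv2.circle(I,tuple(map(int,p+.5)),1,(0,255,0),-1)
cv2.imwrite("pics/w2.png",I)
E
```

```text
cup in [(np.float32(49.5), array([0.524 , 0.1445])), (np.float32(45.3), array([0.525 , 0.1445])), (np.float32(45.1), array([0.524 , 0.1435]))] [0.5193 0.1387 0.1537]
```

View pics/w2.png

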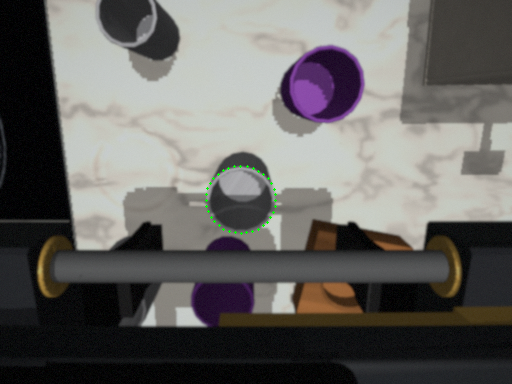

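The wrist overlay matches the steel cup's rim at (241,200). I'll correct +5/+6 mm, descend and close.

Emit:
send_rows:
  plan:
    - [[0.17,0.19,0,0,-1],[0,0,-0.83,0,-1],[0,0,-0.83,0,-1],[0,0,-0.83,0,-1],[0,0,-0.83,0,-1],[0,0,0,0,-1]]

```text
time_s: 5.2
position: [0.5272, 0.1459, 0.0579]
tcp_rot: [[1.0, 0.005, -0.003], [0.005, -1.0, -0.0], [-0.003, 0.0, -1.0]]
force: [-0.2, -1.0, 0.2]
opening: 1.002
```

Emit:
send_rows:
  plan:
    - [[0,0,0,0,1],[0,0,0,0,1],[0,0,0,0,1],[0,0,0,0,1],[0,0,0,0,1],[0,0,0,0,1],[0,0,0,0,1],[0,0,0,0,1]]

```text
time_s: 6.0
position: [0.5279, 0.1465, 0.0594]
tcp_rot: [[1.0, 0.006, 0.001], [0.006, -1.0, 0.0], [0.001, -0.0, -1.0]]
force: [-1.0, -0.4, 4.7]
opening: 0.555
```

The opening is 0.555, about 48 mm, so the cup is gripped. I'll lift it and carry it over the hole.

Emit:
send_rows:
  plan:
    - [[0,0,1,0,1],[0,0,1,0,1],[0,0,1,0,1],[-0.58,-0.65,0,0,1],[-0.58,-0.65,0,0,1],[-0.58,-0.65,0,0,1],[-0.58,-0.65,0,0,1],[-0.58,-0.65,0,0,1],[0,0,0,0,1],[0,0,0,0,1],[0,0,0,0,1]]

```text
time_s: 7.1
position: [0.4418, 0.0493, 0.149]
tcp_rot: [[1.0, 0.006, 0.001], [0.006, -1.0, 0.0], [0.001, -0.0, -1.0]]
force: [1.2, -0.9, -0.3]
opening: 0.555
```

```bash
python3 - <<'E'
from h import *
for i in range(3): print(bot.read_state()["position"], bot.read_state()["opening"]); I,K,D,P=cam("wrist")
f=fitcirc(I,K,D,P,(.4375,.0475),.0215,.165,.01);print("cup in",[(round(a,1),np.round(b,4)) for a,b in f[:3]])
cv2.imwrite("pics/w3.png",I)
J,*_=cam("scene");cv2.imwrite("pics/s3.png",J)
E
```

```text
[0.4418 0.0493 0.149 ] 0.5550552252738831
[0.4418 0.0494 0.149 ] 0.5479871892064487
[0.4416 0.0495 0.1489] 0.5509425301583402
cup in [(np.float32(24.9), array([0.4385, 0.0455])), (np.float32(23.0), array([0.4395, 0.0455])), (np.float32(22.6), array([0.4385, 0.0445]))]
```

View pics/w3.png

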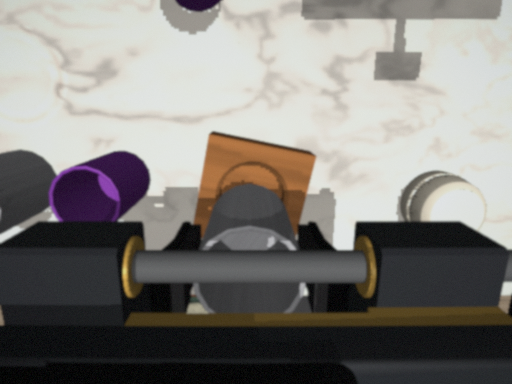

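View pics/s3.png

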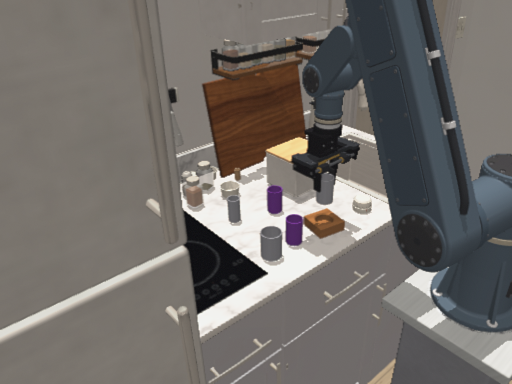

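```bash
python3 - <<'E'
from h import *
I,K,D,P=cam("wrist");print(bot.read_state()["position"])
out=[]
for c in [(.4385,.0475),(.4385,.0495),(.4415,.0495)]:
    C,M=crop(I,250,225,75,400)
    draw(C,M,proj(K,D,P,circ(c,.024,.0895,60)),(0,255,0))
    draw(C,M,proj(K,D,P,circ(c,.024,.1645,60)),(0,255,255))
    draw(C,M,proj(K,D,P,circ((.438,.0475),.029,.03,60)),(255,0,255));out.append(C)
cv2.imwrite("pics/o3.png",cv2.resize(np.hstack(out[:2]),(800,400)));cv2.imwrite("pics/o3b.png",out[2])
E
```

```text
[0.4411 0.0494 0.1489]
```

View pics/o3.png

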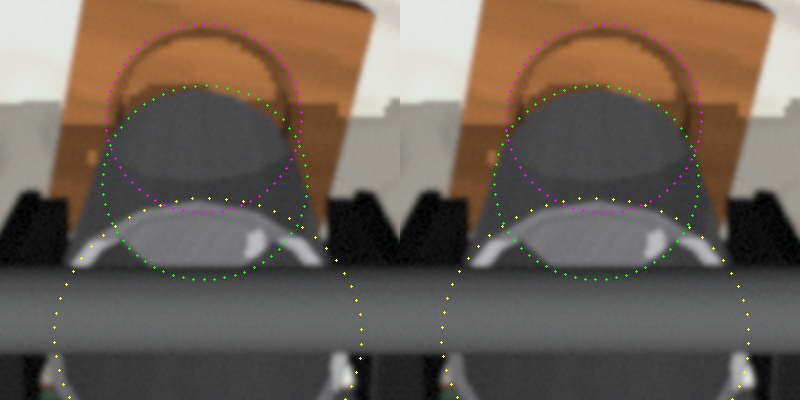

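View pics/o3b.png

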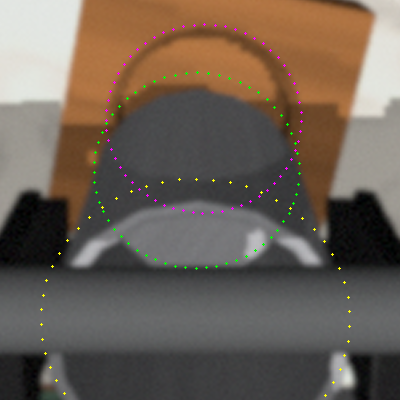

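Relative offset is about -0.8 mm in y and near 0 in x. I'll lower to just above the mouth and look again.

Emit:
send_rows:
  plan:
    - [[0.01,-0.03,-0.6,0,1],[0,0,-0.6,0,1],[0,0,-0.6,0,1],[0,0,0,0,1],[0,0,0,0,1]]

```text
time_s: 7.85
position: [0.4411, 0.0483, 0.0949]
tcp_rot: [[1.0, 0.006, -0.001], [0.006, -1.0, 0.0], [-0.001, -0.0, -1.0]]
force: [-0.3, -0.1, 0.2]
opening: 0.55
```

```bash
python3 - <<'E'
from h import *
out=[]
I,K,D,P=cam("wrist");p=bot.read_state()["position"];print(p);zb=p[2]-.1489+.0895;print(zb)
C,M=crop(I,235,225,75,400)
out.append(C.copy())
c=(.438,.0476)
draw(C,M,proj(K,D,P,circ(c,.024,zb,60)),(0,255,0))
draw(C,M,proj(K,D,P,circ((.438,.0475),.026,.03,60)),(255,0,255));out.append(C)
I,K,D,P=cam("scene");u,v=proj(K,D,P,[.438,.0475,.03])[0]
C,M=crop(I,u,v,30,400);cv2.imwrite("pics/s4.png",C)
cv2.imwrite("pics/o4.png",np.hstack(out))
E
```

```text
[0.4414 0.0482 0.0953]
0.035918560877499756
```

View pics/o4.png

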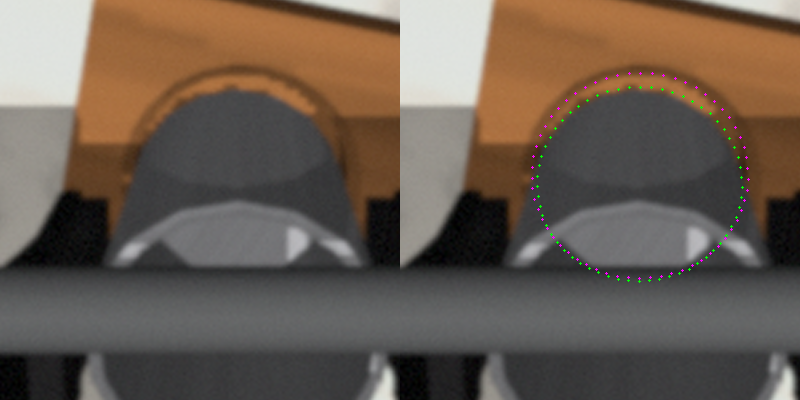

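View pics/s4.png

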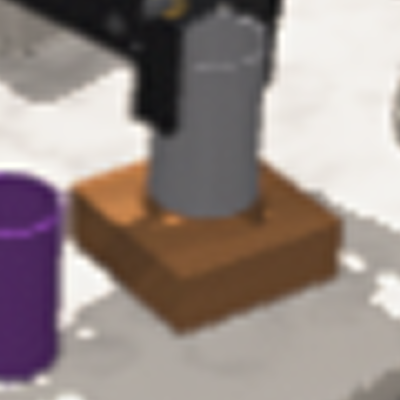

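The cup bottom is concentric with the hole within about 1 mm. I'll lower it slowly.

Emit:
send_rows:
  plan:
    - [[0,0,-0.15,0,1],[0,0,-0.15,0,1],[0,0,-0.15,0,1],[0,0,0,0,1]]

```text
time_s: 8.35
position: [0.4406, 0.0481, 0.0809]
tcp_rot: [[1.0, 0.006, -0.001], [0.006, -1.0, 0.0], [-0.001, -0.0, -1.0]]
force: [0.4, -1.0, -0.7]
opening: 0.547
```

Emit:
send_rows:
  plan:
    - [[0,0,-0.12,0,1],[0,0,-0.12,0,1],[0,0,-0.12,0,1],[0,0,0,0,1],[0,0,0,0,1]]

```text
time_s: 8.85
position: [0.4409, 0.0481, 0.0705]
tcp_rot: [[1.0, 0.006, -0.0], [0.006, -1.0, 0.0], [-0.0, -0.0, -1.0]]
force: [0.1, 0.1, -0.2]
opening: 0.549
```

Emit:
send_rows:
  plan:
    - [[0,0,-0.05,0,1],[0,0,-0.05,0,1],[0,0,0,0,1]]

```text
time_s: 9.15
position: [0.4412, 0.0481, 0.0693]
tcp_rot: [[1.0, 0.006, 0.002], [0.006, -1.0, -0.0], [0.002, 0.0, -1.0]]
force: [-1.8, 0.2, 17.3]
opening: 0.554
```

There is contact with the floor at 17 N with the cup bottom at about z 0.010, so it is home. I'll release and rise straight up.

Emit:
send_rows:
  plan:
    - [[0,0,0,0,-1],[0,0,0,0,-1],[0,0,0,0,-1],[0,0,0,0,-1],[0,0,0,0,-1],[0,0,0.5,0,-1],[0,0,1,0,-1],[0,0,1,0,-1],[0,0,1,0,-1],[0,0,1,0,-1],[0,0,1,0,-1],[0,0,0,0,-1]]

```text
time_s: 10.35
position: [0.4434, 0.0479, 0.236]
tcp_rot: [[1.0, 0.006, 0.009], [0.006, -1.0, -0.001], [0.009, 0.001, -1.0]]
force: [0.6, 0.7, 0.2]
opening: 0.998
```

```bash
python3 - <<'E'
from h import *
out=[]
for c in ["wrist","scene"]:
    I,K,D,P=cam(c);cv2.imwrite(f"pics/{c}5.png",I)
    u,v=proj(K,D,P,[.438,.0475,.06])[0];C,M=crop(I,u,v,75 if c=="wrist" else 35,400);
    out.append(C)
    print([(np.round(r["at"],4).tolist(),round(r["conf"],2)) for r in mark_of(c,"cup_medium")])
    print(bot.read_state()["position"],fitcirc(I,K,D,P,(.438,.0475),.0215,.085)[:2])
cv2.imwrite("pics/o5.png",np.hstack(out))
I,K,D,P=cam("top");cv2.imwrite("pics/top5.png",I)
for n in ["knob","lid_hinge","nut_bin"]:
  for c in ["top","scene","wrist"]:print(c,n,[(np.round(r["at"],4).tolist(),round(r["conf"],2)) for r in mark_of(c,n)])
E
```

```text
[([0.4441, 0.1627, -0.0005], 0.9), ([0.6035, 0.0911, -0.0034], 0.89), ([0.4423, 0.0441, 0.0099], 0.81)]
[0.441  0.0481 0.2329] [(np.float32(29.291578), (np.float64(0.438), np.float64(0.0475))), (np.float32(26.884712), (np.float64(0.437), np.float64(0.0475)))]
[([0.4387, 0.0465, 0.012], 0.97), ([0.6014, 0.0933, -0.0005], 0.79), ([0.4467, 0.1616, -0.0028], 0.68)]
[0.44   0.0482 0.2316] [(np.float32(25.87125), (np.float64(0.438), np.float64(0.0475))), (np.float32(25.835009), (np.float64(0.438), np.float64(0.0465)))]
top knob [([0.5649, -0.0782, 0.1306], 0.6)]
scene knob [([0.5689, -0.0762, 0.1312], 0.71)]
wrist knob [([0.5637, -0.0797, 0.128], 0.67)]
top lid_hinge [([0.7479, -0.0728, 0.1249], 0.96)]
scene lid_hinge [([0.7457, -0.0729, 0.1196], 0.76)]
wrist lid_hinge []
top nut_bin [([0.6755, -0.0767, 0.0033], 0.79)]
scene nut_bin [([0.6754, -0.0782, -0.0014], 0.96)]
wrist nut_bin []
```

View pics/o5.png

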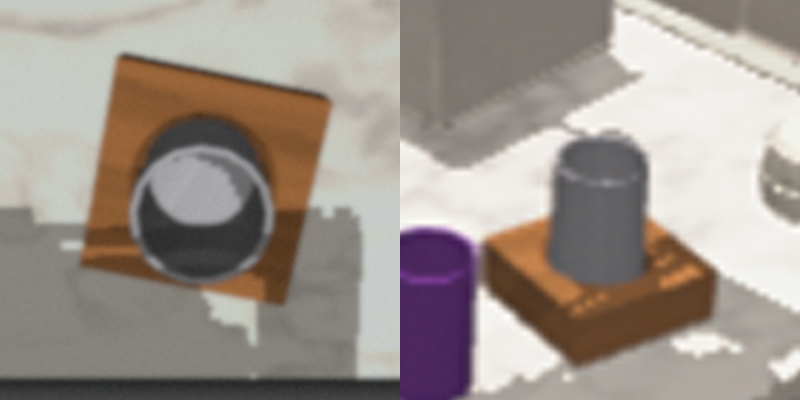

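View pics/wrist5.png

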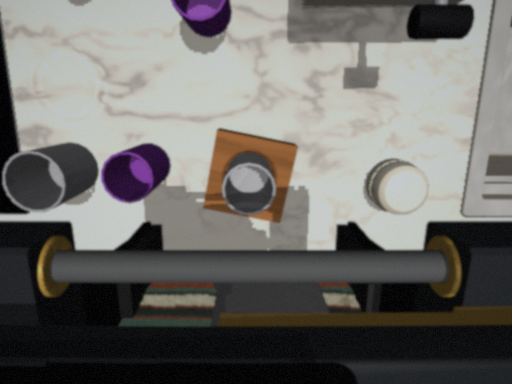

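The cup is home: wrist crop and scene crop show it upright in the hole, and the rim fit is at (0.438, 0.0475). Next, the knob: I'll move nearer and look.

Emit:
send_rows:
  plan:
    - [[0.6,-0.83,0,0,-1],[0.6,-0.83,0,0,-1],[0.6,-0.83,0,0,-1],[0.6,-0.83,0,0,-1],[0.6,-0.83,0,0,-1],[0,0,0,0,-1],[0,0,0,0,-1]]

```text
time_s: 11.75
position: [0.5308, -0.0767, 0.2323]
tcp_rot: [[1.0, 0.005, -0.001], [0.005, -1.0, 0.001], [-0.001, -0.001, -1.0]]
force: [-0.7, 0.0, -0.2]
opening: 0.996
```

```bash
python3 - <<'E'
from h import *
I,K,D,P=cam("wrist");print(bot.read_state()["position"])
for n in ["knob","lid_hinge"]:
  print(n,[(np.round(r["at"],4).tolist(),round(r["conf"],2)) for r in mark_of("wrist",n)])
g=cv2.cvtColor(I,cv2.COLOR_BGR2GRAY)
for m in masks_of("wrist","knob")[:1]:
    r=m["region"];ys,xs=np.nonzero(r&(g<60));print(xs.min(),xs.max(),ys.min(),ys.max(),cv2.minAreaRect(np.c_[xs,ys].astype(np.float32)))
k=(.566,-.077,.13)
pts=[[k[0]+a*.011,k[1]+b*.018,k[2]] for a in(-1,1) for b in (-1,1)]
for p in proj(K,D,P,pts): cv2.circle(I,tuple(map(int,p+.5)),2,(0,255,0),-1)
cv2.imwrite("pics/w6.png",I)
E
```

```text
[ 0.5302 -0.076   0.2322]
knob [([0.5627, -0.0779, 0.129], 0.97)]
lid_hinge [([0.4386, 0.0459, 0.0021], 0.2)]
228 278 135 163 ((253.0, 149.0), (28.0, 50.0), 90.0)
```

View pics/w6.png

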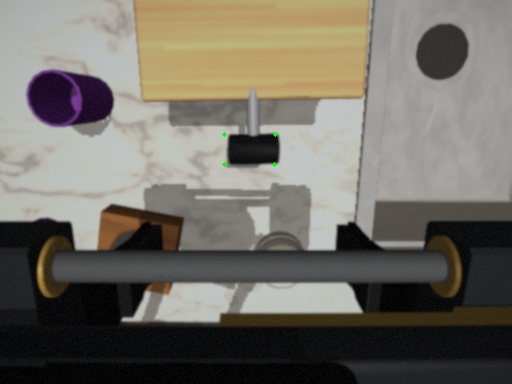

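The knob is at (253,149), giving about (0.566, -0.079, 0.130). I'll descend and pinch its ends.

Emit:
send_rows:
  plan:
    - [[0.6,-0.05,0,0,-1],[0.6,-0.05,0,0,-1],[0,0,-0.87,0,-1],[0,0,-0.87,0,-1],[0,0,-0.87,0,-1],[0,0,-0.87,0,-1],[0,0,0,0,-1],[0,0,0,0,-1]]

```text
time_s: 12.75
position: [0.5668, -0.0788, 0.1284]
tcp_rot: [[1.0, 0.007, -0.001], [0.007, -1.0, 0.0], [-0.001, -0.0, -1.0]]
force: [-0.3, -0.3, 1.0]
opening: 0.999
```

```bash
python3 - <<'E'
from h import *
print(bot.read_state()["position"])
I,K,D,P=cam("wrist");J,*_=cam("scene");u,v=320,160
cv2.imwrite("pics/w7.png",np.hstack([cv2.resize(I,(400,300)),crop(J,u,v,60,300)[0]]))
E
```

```text
[ 0.5668 -0.0788  0.1284]
```

View pics/w7.png

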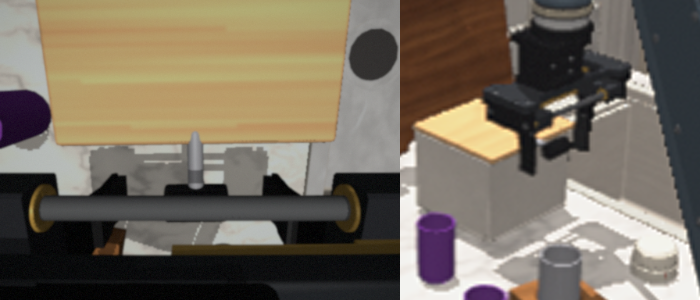

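The fingers straddle the knob (wrist: stem at (196,170)). Closing.

Emit:
send_rows:
  plan:
    - [[0,0,0,0,1],[0,0,0,0,1],[0,0,0,0,1],[0,0,0,0,1],[0,0,0,0,1],[0,0,0,0,1],[0,0,0,0,1],[0,0,0,0,1],[0,0,0,0,1],[0,0,0,0,1]]

```text
time_s: 13.85
position: [0.567, -0.0795, 0.1282]
tcp_rot: [[1.0, 0.006, -0.0], [0.006, -1.0, -0.0], [-0.0, 0.0, -1.0]]
force: [0.5, -0.9, -0.4]
opening: 0.409
```

The opening is 0.409, about 36 mm, so the knob is pinched. I'll lift along the arc, first 20 degrees.

Emit:
send_rows:
  plan:
    - [[0.026,0,0.261,0,1],[0.026,0,0.261,0,1],[0.049,0,0.258,0,1],[0.049,0,0.258,0,1],[0.071,0,0.253,0,1],[0.071,0,0.253,0,1],[0.093,0,0.245,0,1],[0.093,0,0.245,0,1],[0,0,0,0,1]]

```text
time_s: 14.75
position: [0.5814, -0.0792, 0.1903]
tcp_rot: [[1.0, 0.006, -0.0], [0.006, -1.0, 0.0], [-0.0, -0.0, -1.0]]
force: [-1.8, -1.6, -0.7]
opening: 0.412
```

Emit:
send_rows:
  plan:
    - [[0.114,0,0.236,0,1],[0.114,0,0.236,0,1],[0.134,0,0.226,0,1],[0.134,0,0.226,0,1],[0.153,0,0.213,0,1],[0.153,0,0.213,0,1],[0,0,0,0,1]]

```text
time_s: 15.45
position: [0.6062, -0.0788, 0.231]
tcp_rot: [[1.0, 0.006, 0.001], [0.006, -1.0, 0.001], [0.001, -0.001, -1.0]]
force: [-4.0, 2.3, 0.7]
opening: 0.414
```

```bash
python3 - <<'E'
from h import *
s=bot.read_state();print(s["position"],s["force"],s["opening"])
I,K,D,P=cam("wrist");J,*_=cam("scene")
cv2.imwrite("pics/w8.png",np.hstack([cv2.resize(I,(400,300)),crop(J,320,150,60,300)[0]]))
for c in["wrist","scene"]:print([(np.round(r["at"],4).tolist(),round(r["conf"],2)) for r in mark_of(c,"knob")])
E
```

```text
[ 0.6062 -0.0788  0.231 ] [-3.9766  2.3473  0.7331] 0.4140296957794255
[([0.6024, -0.0767, 0.2328], 0.62)]
[([0.6079, -0.0729, 0.2341], 0.53)]
```

View pics/w8.png

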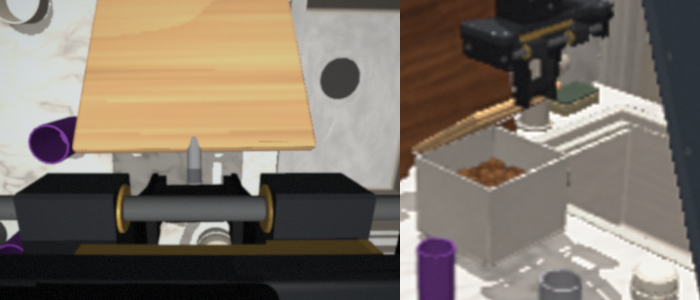

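The lid follows, at about 35 degrees. I'll do the remaining 15 degrees, with the knob still in the fingers.

Emit:
send_rows:
  plan:
    - [[0.171,0,0.199,0,1],[0.171,0,0.199,0,1],[0.188,0,0.183,0,1],[0.188,0,0.183,0,1],[0.203,0,0.166,0,1],[0.203,0,0.166,0,1],[0,0,0,0,1],[0,0,0,0,1],[0,0,0,0,1],[0,0,0,0,1],[0,0,0,0,1]]

```text
time_s: 16.75
position: [0.6402, -0.0781, 0.2633]
tcp_rot: [[1.0, 0.006, 0.002], [0.006, -1.0, 0.002], [0.002, -0.002, -1.0]]
force: [-2.1, 4.8, 0.9]
opening: 0.406
```

```bash
python3 - <<'E'
from h import *
s=bot.read_state();print(s["position"],s["force"],s["opening"])
out=[]
for c in["wrist","scene","top"]:
    I,K,D,P=cam(c);out.append(I)
    k=[(np.array(r["at"]),round(r["conf"],2)) for r in mark_of(c,"knob")[:1]];print(c,k)
    for h in[(.747,.12)]:
        for X in [k[0][0] if k else s["position"], s["position"]]: print(np.degrees(np.arctan2(X[2]-h[1],h[0]-X[0]))-3.18)
    print([(np.round(r["at"],4).tolist(),round(r["conf"],2)) for r in mark_of(c,"lid_hinge")[:1]])
    hw=K,D,P
    if c=="scene":
        out[-1]=I
cv2.imwrite("pics/w9.png",np.hstack([cv2.resize(out[0],(400,300)),crop(out[1],310,150,60,300)[0]]))
cv2.imwrite("pics/t9.png",out[2])
E
```

```text
[ 0.6402 -0.0781  0.2633] [-2.0579  4.824   0.8708] 0.4057232006067346
wrist [(array([ 0.6373, -0.0763,  0.2625]), 0.7)]
49.23003982248888
50.113840403234704
[([0.7452, -0.0741, 0.1217], 0.57)]
scene [(array([ 0.6394, -0.0737,  0.2672]), 0.87)]
50.65400806395098
50.113840403234704
[([0.7432, -0.0739, 0.1231], 0.92)]
top []
50.113840403234704
50.113840403234704
[([0.7485, -0.0716, 0.1225], 0.88)]
```

View pics/w9.png

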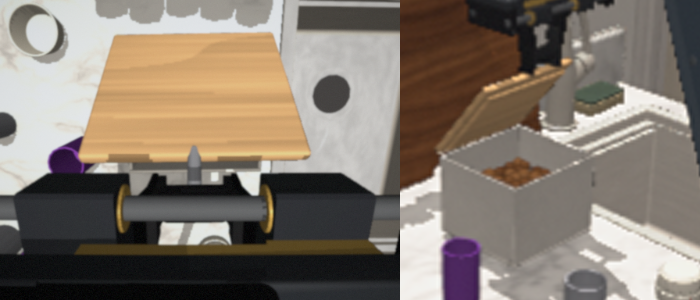

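View pics/t9.png

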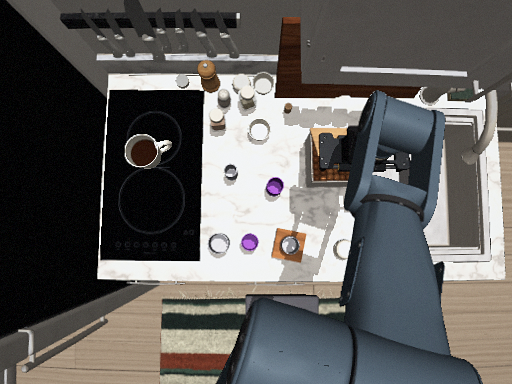

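The lid is at about 50 degrees, held at the knob. The medium cup is in the stand at (290,245), and the other things haven't moved. Handing in.

```bash
python3 - <<'E'
from h import *
s=bot.read_state();print(s["time_s"],s["position"],s["opening"]);print(bot.hand_in())
E
```

```text
17.2 [ 0.6402 -0.0781  0.2633] 0.41038959856514373
the job is handed in; nothing more can be done
None
```

I put the steel 48 mm cup in the stand's hole, pressed it lightly onto the floor (about 17 N) and let it go. Then I pinched the lid's knob by its ends, lifted it along its arc and was still holding it when I handed in at 17.2 s.

- **Cup:** circle fits in two cameras put its rim at (0.438, 0.0475). That is the hole centre I measured, to within 1–2 mm. It was upright and at floor height. One network estimate from the wrist camera was about 5 mm off this, but the fits and the pictures did not agree with it.
- **Lid:** I estimate 50.1 degrees from the arm's position, and 49.2 and 50.7 degrees from the network's knob positions in two cameras. Grip opening was 0.41, about the knob's 36 mm length. A sideways force of about 5 N remained, probably because the bin is turned by about 1 degree; I did not correct it. I judged the lid still only from the unchanged arm position, since I did not measure its speed.
- **Everything else:** the last top view showed the small and large cups, both purple cups, the mug and the ramekin at their starting places. The arm partly hid the timer, and I did not measure the jar again.

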